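# Pin a pack of spacer plates to a leaning fixture

### The arm

A 6-joint arm with a two-finger parallel gripper is mounted at the origin on a cart in front of the work surface, level with it; the furniture and walls round the work are solid. World frame = base frame: x ahead of the robot, y to its left, z up, the work surface at z = 0. Lengths are in m, angles in degrees, forces in N, time in s.
With the tool pointing down it reaches from about 0.2 to 0.875 m from the base axis. Payload 3.4 kg.
Tool frame: the origin (TCP) lies midway between the tips of the shut fingers; the grasp point (between the pads) lies 19 mm behind it; z points along the fingers, y is the line along which they close (so a half turn about z gives the same grasp; the last joint's range is limited). The gripper opens to 94 mm and grips with 3 to 60 N. Pads are 16 mm wide; open, the fingers measure 119 mm over their backs; the gripper's body (75 mm by 177 mm) begins 78 mm behind the grasp point.
Start: joints at [-75.802, 15.808, 86.224, -0, 77.962, -6.933], TCP at [0.207, -0.536, 0.205] pointing down, gripper open.
Joint ranges: [-165.64, 165.64], [-43.16, 119.46], [12.63, 154.43], [-67.54, 247.53], [6.08, 155.33], [-154.97, 154.97]. Speed limits (degrees/s): [147.25, 147.25, 180, 180, 180, 180].

### API

Orientations are given as a 3x3 rotation matrix whose columns are the frame's x, y, z axes.
In Python, from bench import ctrl, get_image, nets gives the robot as it stands.
- The arm moves only by the shell command python3 -m handwheel 'ROWS' [OPENING] [FORCE]. ROWS is JSON, a list of rows, each a list of 2 entries, a list of its own where there are three numbers: the shift along the tool's x, y, z in m, then the turn about the tool's z in rad. A call has 1 to 8 rows; each row shifts and turns the commanded pose from where the row before left it, along the tool's axes as they then stand; what a row does not reach is not made up. A row lasts 1/10 s, in which the tool goes at most 50 mm and 8.59 degrees, less where a joint would pass 70% of its speed; a pose out of reach is approached as far as the arm can. A call is refused whole if a number of a shift passes 0.05 or a number of a turn 0.15, either way. A call with a gripper value outside its range is refused whole. OPENING is the finger opening in m, from 0 to 0.094, set as the call begins (- or left out, the last holds). The fingers move at their own pace and stop on an object; FORCE is the grip in N (left out, the last holds). Time passes only in rows, so rows that do not move let the fingers close. It gives the time, the measured TCP pose, the force, the opening and the grip force at its end, in the units of the state.
- ctrl.state(): the state, without advancing time (a new reading comes with each control period).
- get_image(name): name is "scene" or "top"; returns a dict with "img" (384x512x3 uint8, blue, green, red), "depth" (384x512 float32, m along the optical axis (not along the pixel's ray), 0 where there is no reading), "mtx" (3x3 intrinsics, pixels), "T" (4x4, takes a point from camera to world coordinates). Camera axes: x right, y down, z forward; pixel columns grow to the right and rows downward; lengths in m; the calibration is good to about 2 mm. A picture is of the moment at which its call begins.
- ctrl.sign_off(): hands the job in; it is judged then, once.
Trained networks look in the newest picture that a camera, given by its name, has taken for a name from the list of things; names that differ only in an ending like _2 or _b are one class to them, and where a whole thing is asked for, a point or a joint stands for the part that bears it (a point fixed in the world has none). Each returns a list of dicts, best first, with "p" (0 to 1); they miss things now and then, are a little off and sometimes report something else, mostly with a low value. They report only what shows in the picture. A call takes as long as a camera call. They do not tell look-alikes from the thing itself.
- nets.trace(camera, thing): "region" (384x512 bool, what is visible of it) and "at" ([column, row] in pixels, amid what is visible of it).
The state is a dict: "time_s": time; "q": joint angles; "qd": joint speeds; "tau": joint torques, N m; "eef_pos": TCP position; "orientation": TCP orientation; "wrist_force": force on the tool from outside, world axes, zero at the start; "wrist_torque": the same for the moment, N m; "grip_width": finger opening in m; "grasp_force": force on a finger pad.
Only numpy, scipy, OpenCV 4.12 (cv2) and the standard library are available. Lean on these libraries where they do the work, as an engineer would, in place of code of your own. Each camera call takes 0.05 s, during which the arm holds its last target. There are 200 camera calls.

### The job

Square up the three loose spacer plates lying on the leaning fixture by pushing them gently along to its blue side stop, so that their holes line up, then take the locking pin from its wooden holder, put it through all three plates and, sliding plates and pin together along the ledge away from the stop, feel for the hidden bore in the brass bar below. Push the pin fully home there, its collar flat on the top plate, and let go; leave the plates lying on the face and the ledge, and do not disturb the pliers, the loupe or the blower.

Things in the scene. Friction and masses are not known exactly. Their poses are not given: they have to be found in the camera images.
- fixture: fixed fixture, 115 x 195 mm on plan. Origin at its underside; z up, y along its face to the left stop, x away from the robot (its yaw varies). The steel face leans 30 deg: its normal is (-0.5, 0, 0.866), up-slope (0.866, 0, 0.5) in this frame. Three plates lie on it, 36 mm thick in all, on a 34 mm high ledge along its low edge; so the holes agree along the slope, but not along y
- stop_line (a point): point on the fixture's face, at (-9, 7, 49) mm in its frame, where the hole axes meet the face once the plates are flush against the stop: a rigid blue block, 38 mm high, at the left (+y) end, its inner surface 45 mm to the left of this point. The right end is open; fingers can push there along +y on the plates' right ends. Axes as the fixture
- bore_line (a point): point on the fixture's face, at (-9, -11, 49) mm in its frame: middle of the range of the hidden bore. Under the plates, 1.5 mm under the face, a stiffly clamped brass bar (12.5 mm thick) has one chamfered through-bore, 19 mm across, centred within 11 mm of this point to either side along y; where is unknown. Elsewhere the pin's nose meets solid metal. Below the bar the pin has free room
- bottom_hole (a point): centre of the lowest, black plate, 60 x 90 x 12 mm, loose, 0.09 kg; also the middle of its one round through-hole, 16 mm across. z = hole axis, square to the leaning face; y = along its 90 mm length, like the fixture's y; x = up the slope. It lies on the face or the plate below, its low edge on the ledge
- middle_hole (a point): centre of the middle, orange plate, 60 x 90 x 12 mm, loose, 0.09 kg; also the middle of its one round through-hole, 16 mm across. z = hole axis, square to the leaning face; y = along its 90 mm length, like the fixture's y; x = up the slope. It lies on the face or the plate below, its low edge on the ledge
- top_hole (a point): centre of the uppermost, white plate, 60 x 90 x 12 mm, loose, 0.09 kg; also the middle of its one round through-hole, 16 mm across. z = hole axis, square to the leaning face; y = along its 90 mm length, like the fixture's y; x = up the slope. It lies on the face or the plate below, its low edge on the ledge
- pin_grip (a point): centre of the square red grip, 20 x 20 mm, 40 mm high, of the steel locking pin (102 mm long, 0.09 kg). z from tip to grip, x and y square to the grip's sides. Tip 82 mm below this point; collar (26 mm across, 6 mm thick) directly under the grip; round shank 14 mm across, its last 7 mm a cone, 6 mm across at the tip. It starts upright in the holder; lift 60 mm to clear
- pin_collar (a point): centre of the underside of the pin's collar, 26 mm below the grip's centre and 56 mm above the tip; same axes. With pin in the plates and nose on the bar, it is 18 mm above the top plate; pin and plates then slide together along y (friction 3 to 9 N), and the pin sinks when the nose is over the bore
- pin: the locking pin; origin at its tip, z towards its grip
- holder: fixed wooden block, 76 x 76 mm at its foot, 68 mm high, with a bore 17.5 mm across in which the pin stands at the start, collar on its top. Origin at its underside, z up
- pliers: bystander: blue-handled pliers lying on the bench, 47 x 129 x 9 mm; origin at the underside
- loupe: bystander: black eye loupe with a red ring, 41 mm across, 38 mm high; origin at the underside
- dust_blower: bystander: red rubber blower, 54 mm across, 103 mm high; origin at the underside
- plate_bottom: the same black plate; origin at the centre of its underside, same axes as the point in its hole
- plate_middle: the same orange plate; origin at the centre of its underside, same axes as the point in its hole
- plate_top: the same white plate; origin at the centre of its underside, same axes as the point in its hole
There are look-alikes about, which are no part of the job. There is more than one size of the pin; the job needs the largest.

How it is judged:
By the outcome, as a careful person would: the job done as asked, in the order asked, and still so for the second after the job is handed in, with the robot touching nothing.
It also fails if it takes over 61 s, if anything falls off the work surface, if the arm or the gripper's body presses on something with over 40 N, if the wrist force passes 120 N, or if a joint passes its speed limit or range.

## Working session

There is one attempt and no reset: what is moved stays moved. The work goes in short steps, Python scripts to look and compute and a shell command to move; the robot and the scene stay as the last step left them, time stands still between calls to the robot, and variables do not carry over. Pictures are saved under pics/ and viewed, at most 10 in all, crops included, and the job is handed in when it is done.

```bash
ls; mkdir -p pics; cat > h.py <<'E'
import numpy as np, cv2
from bench import ctrl, get_image, nets
def pts(im):
    d=im["depth"]; v,u=np.mgrid[0:384,0:512]; K=im["mtx"]
    P=np.stack([(u-K[0,2])/K[0,0]*d,(v-K[1,2])/K[1,1]*d,d],-1)
    P=P@im["T"][:3,:3].T+im["T"][:3,3]; P[d==0]=np.nan; return P
E
python3 - <<'E'
from h import *
for c in("scene","top"):
    im=get_image(c); cv2.imwrite(f"pics/{c}0.png",im["img"]); P=pts(im)
    print(c,im["T"][:3,3].round(3),im["T"][:3,2].round(2),im["mtx"][0,0])
    np.savez(f"{c}0.npz",**im)
    for t in["fixture","top_hole","middle_hole","bottom_hole","plate_top","plate_middle","plate_bottom","pin","pin_grip","holder","pliers","loupe","dust_blower"]:
        for r in nets.trace(c,t)[:4]:
            m=r["region"]; p=P[m]
            print(t,round(r["p"],2),np.round(r["at"]),m.sum(),np.nanmedian(p,0).round(3),np.nanmin(p,0).round(3),np.nanmax(p,0).round(3))
print(ctrl.state())
E
```

```text
pics
scene [ 0.235 -0.497  0.762] [ 0.33  0.54 -0.77] 413.3580721258983
fixture 0.9 [197. 185.] 2272 [0.438 0.082 0.05 ] [ 0.387  0.042 -0.003] [0.514 0.307 0.098]
fixture 0.25 [263. 282.] 277 [ 0.429 -0.226  0.106] [ 0.42  -0.234  0.066] [ 0.443 -0.191  0.116]
top_hole 0.63 [181. 162.] 984 [0.43  0.117 0.078] [0.4   0.073 0.055] [0.468 0.17  0.096]
top_hole 0.57 [195. 179.] 2508 [0.436 0.086 0.049] [ 0.386  0.042 -0.003] [0.517 0.287 0.096]
middle_hole 0.63 [194. 176.] 102 [0.442 0.074 0.069] [0.415 0.069 0.048] [0.463 0.081 0.083]
bottom_hole 0.43 [191. 177.] 2445 [0.437 0.087 0.051] [ 0.386  0.042 -0.003] [0.512 0.307 0.098]
plate_top 0.56 [182. 157.] 856 [0.43  0.118 0.079] [0.401 0.076 0.062] [0.46  0.168 0.096]
plate_middle 0.45 [193. 175.] 144 [0.437 0.075 0.067] [0.411 0.069 0.045] [0.468 0.163 0.085]
plate_bottom 0.27 [259. 301.] 1537 [ 0.417 -0.241  0.052] [ 0.392 -0.261 -0.001] [ 0.467 -0.176  0.071]
pin 0.68 [261. 279.] 293 [ 0.429 -0.226  0.104] [ 0.42  -0.234 -0.   ] [ 0.466 -0.161  0.116]
pin 0.64 [318. 284.] 154 [ 0.523 -0.264  0.057] [ 0.517 -0.27  -0.003] [ 0.54  -0
[... 2818 characters left out ...]
   7.79616703e+01, -6.93289372e+00]), 'qd': array([ 0.0355818 , -0.04065647, -0.01415729,  0.15271262, -0.01246551,
       -0.06962602]), 'tau': array([-7.14731486e-04, -4.04475653e+01, -2.37492192e+01,  7.00465799e-02,
        2.48398451e-02, -2.08354618e-05]), 'eef_pos': array([ 0.2072988 , -0.53638171,  0.20549566]), 'orientation': array([[ 9.32756297e-01,  3.60507544e-01,  3.07950347e-05],
       [ 3.60507546e-01, -9.32756291e-01, -1.08565869e-04],
       [-1.04145526e-05,  1.12367340e-04, -9.99999994e-01]]), 'wrist_force': array([-0.24391241,  1.66194352, -0.83959121]), 'wrist_torque': array([ 0.03210305,  0.019923  , -0.02154889]), 'grasp_force': 0.0, 'grip_width': 0.09436518112419164}
```

```bash
python3 - <<'E'
import cv2
a=cv2.imread("pics/top0.png")[120:300,120:390]; cv2.imwrite("pics/topc.png",cv2.resize(a,None,fx=2.9,fy=2.9,interpolation=cv2.INTER_CUBIC))
a=cv2.imread("pics/scene0.png")[100:340,130:400]; cv2.imwrite("pics/scenec.png",cv2.resize(a,None,fx=2.4,fy=2.4,interpolation=cv2.INTER_CUBIC))
E
```

```text
(no output)
```

View pics/topc.png

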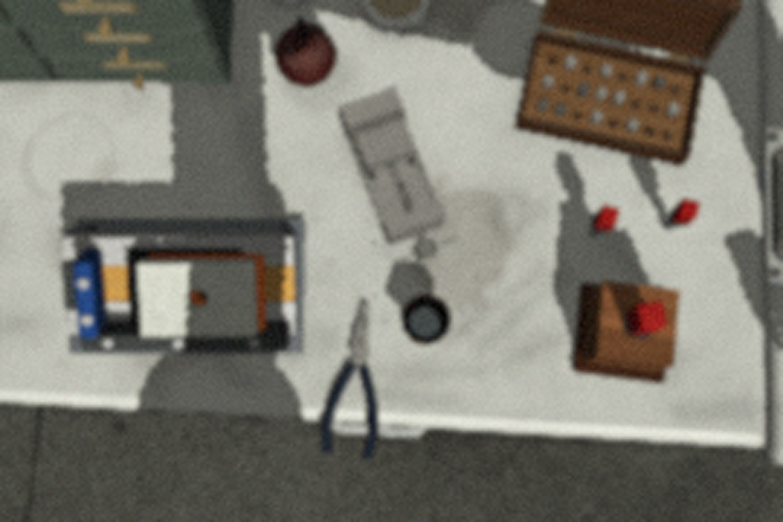

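View pics/scenec.png

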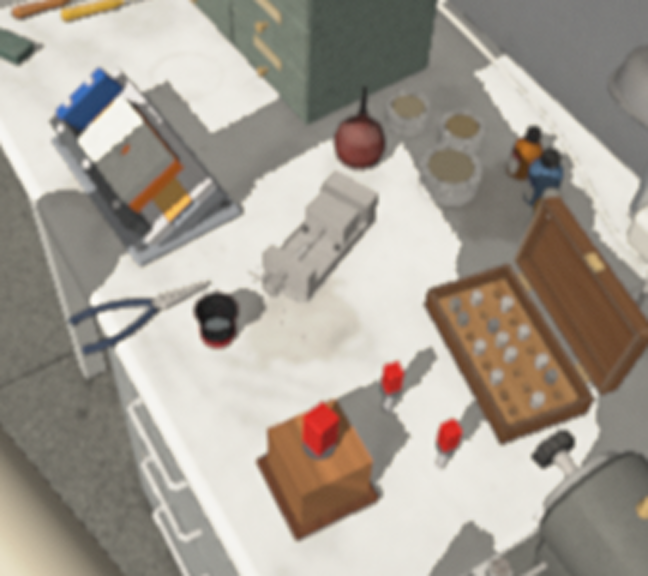

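```bash
cat > m.py <<'E'
from h import *
for c in("scene","top"):
    im=dict(np.load(c+"0.npz")); P=pts(im); hsv=cv2.cvtColor(im["img"],cv2.COLOR_BGR2HSV); H,S,V=[hsv[...,i].astype(int) for i in range(3)]
    X,Y,Z=P[...,0],P[...,1],P[...,2]
    box=(X>.37)&(X<.54)&(Y>.03)&(Y<.28)
    # plane family at 30deg: fit planar top of white plate
    g=box&(X>.405)&(X<.455)&(Y>.085)&(Y<.165)&(Z>.05)&(S<60)
    A=np.c_[X[g],Y[g],np.ones(g.sum())]; s=np.linalg.lstsq(A,Z[g],rcond=None)[0]
    r=Z[g]-A@s; k=abs(r)<.003; s=np.linalg.lstsq(A[k],Z[g][k],rcond=None)[0]
    n=np.array([-s[0],-s[1],1]);n/=np.linalg.norm(n); print(c,"n",n.round(3),"yaw",np.degrees(np.arctan2(-n[1],-n[0])).round(2),"tilt",np.degrees(np.arccos(n[2])).round(2),"resid",r.std().round(4))
    top=box&(abs(Z-(s[0]*X+s[1]*Y+s[2]))<.004)
    blue=(H>100)&(H<130)&(S>110)&box; org=(H<20)&(S>120)&box&(Z>.02)
    top&=~blue
    top=cv2.morphologyEx(top.astype(np.uint8),cv2.MORPH_OPEN,np.ones((3,3)))>0
    for nm,m in(("whitetop",top),("blue",blue),("orange",org),("fix",box&(Z>.012))):
        q=np.c_[X[m],Y[m]].astype(np.float32); rc=cv2.minAreaRect(q); print(nm,m.sum(),np.round(rc[0],4),np.round(rc[1],4),round(rc[2],1), "zmed/max",np.nanmedian(Z[m]).round(4),np.nanpercentile(Z[m],98).round(4), "y2/98",np.percentile(Y[m],[2,98]).round(4))
    red=(S>150)&((H<8)|(H>172))&(abs(X-.43)<.03)&(abs(Y+.22)<.03)
    t=red&(Z>.108); q=np.c_[X[t],Y[t]].astype(np.float32); rc=cv2.minAreaRect(q); print("grip",t.sum(),np.mean(q,0).round(4),np.round(rc[0],4),np.round(rc[1],4),round(rc[2],1),np.median(Z[t]).round(4))
    hb=(abs(X-.43)<.06)&(abs(Y+.22)<.06)&(abs(Z-.068)<.005); q=np.c_[X[hb],Y[hb]].astype(np.float32); rc=cv2.minAreaRect(q); print("holdertop",hb.sum(),np.round(rc[0],4),np.round(rc[1],4),round(rc[2],1),np.median(Z[hb]).round(4))
    for nm,x0,y0 in(("s1",.517,-.197),("s2",.523,-.262)):
        t=(S>150)&((H<8)|(H>172))&(abs(X-x0)<.03)&(abs(Y-y0)<.03)&(Z>.06); print(nm,t.sum(),X[t].mean().round(3),Y[t].mean().round(3),Z[t].max().round(3) if t.any() else 0)
    w=cv2.resize(im["img"],None,fx=4,fy=4,interpolation=cv2.INTER_CUBIC)
    a,b=(480,600) if c=="top" else (360,540)
    cv2.imwrite(f"pics/{c}fx.png",w[(700 if c=="top" else 480):,:][:400,(540 if c=="top" else 520):][:,:520])
E
python3 m.py
```

```text
scene n [-0.493 -0.03   0.869] yaw 3.47 tilt 29.61 resid 0.0018
whitetop 994 [0.4231 0.1261] [0.0645 0.1418] 3.9 zmed/max 0.075 0.0938 y2/98 [0.0645 0.1816]
blue 282 [0.4279 0.2068] [0.0649 0.0133] 2.9 zmed/max 0.0707 0.0946 y2/98 [0.2    0.2111]
orange 273 [0.4446 0.0891] [0.0723 0.0536] 70.4 zmed/max 0.0544 0.0819 y2/98 [0.0529 0.1098]
fix 2881 [0.4418 0.1409] [0.11   0.1855] 5.4 zmed/max 0.0653 0.0931 y2/98 [0.0513 0.2136]
grip 123 [ 0.4312 -0.2228] [ 0.4317 -0.2225] [0.0203 0.0183] 5.8 0.1129
holdertop 781 [ 0.4322 -0.2212] [0.061  0.0609] 85.9 0.0671
s1 53 0.515 -0.199 0.073
s2 63 0.524 -0.263 0.073
top n [-0.5   -0.03   0.865] yaw 3.49 tilt 30.06 resid 0.0024
whitetop 1225 [0.4243 0.1353] [0.0635 0.1577] 3.4 zmed/max 0.0762 0.095 y2/98 [0.0645 0.1959]
blue 196 [0.4302 0.2145] [0.0673 0.0249] 4.1 zmed/max 0.081 0.0974 y2/98 [0.2018 0.2268]
orange 370 [0.4461 0.1293] [0.1519 0.0549] 81.5 zmed/max 0.0545 0.0841 y2/98 [0.0553 0.2043]
fix 3332 [0.45   0.1427] [0.1157 0.1897] 3.4 zmed/max 0.0664 0.0942 y2/98 [0.0534 0.2323]
grip 86 [ 0.4335 -0.2199] [ 0.433 -0.22 ] [0.0193 0.0198] 2.7 0.114
holdertop 570 [ 0.4343 -0.2207] [0.0606 0.0603] 86.1 0.0679
s1 26 0.517 -0.194 0.075
s2 27 0.526 -0.258 0.074
```

```bash
cat >> h.py <<'E'
def ray(im,u,v,n,p0):
    K=im["mtx"]; d=im["T"][:3,:3]@np.array([(u-K[0,2])/K[0,0],(v-K[1,2])/K[1,1],1]); o=im["T"][:3,3]
    return o+d*(np.dot(n,p0-o)/np.dot(n,d))
def tri(a,ua,b,ub):
    L=[]
    for im,(u,v) in((a,ua),(b,ub)):
        K=im["mtx"]; d=im["T"][:3,:3]@np.array([(u-K[0,2])/K[0,0],(v-K[1,2])/K[1,1],1]); L.append((im["T"][:3,3],d/np.linalg.norm(d)))
    (o1,d1),(o2,d2)=L; M=np.c_[d1,-d2]; t=np.linalg.lstsq(M,o2-o1,rcond=None)[0]
    p,q=o1+t[0]*d1,o2+t[1]*d2; return (p+q)/2,np.linalg.norm(p-q)
E
python3 - <<'E'
from h import *
I={}
uv={"top":(188.3,222.4),"scene":(182.1,162.1)}
for c in uv:
    im=dict(np.load(c+"0.npz")); I[c]=im; P=pts(im); X,Y,Z=[P[...,i] for i in range(3)]
    g=(X>.405)&(X<.455)&(Y>.085)&(Y<.165)&(Z>.055)
    a=np.radians(3.5); n=np.array([-.5*np.cos(a),-.5*np.sin(a),.866]); dd=np.median(P[g]@n)
    # hole refine: orange blob within white
    hsv=cv2.cvtColor(im["img"],cv2.COLOR_BGR2HSV); u0,v0=uv[c]
    m=(hsv[...,1]>110); m[:int(v0)-6]=0;m[int(v0)+7:]=0;m[:,:int(u0)-6]=0;m[:,int(u0)+7:]=0
    v,u=np.nonzero(m); print(c,m.sum(),u.mean(),v.mean(), u.min(),u.max(),v.min(),v.max())
    print(" plane offset",dd.round(4),"hole by plane",ray(im,u0,v0,n,n*dd).round(4), "refined",ray(im,u.mean(),v.mean(),n,n*dd).round(4))
print(tri(I["top"],uv["top"],I["scene"],uv["scene"]))
# blue inner edge and end extents in fixture coords; profile of plates' right ends
a=np.radians(3.5); R=np.array([[np.cos(a),-np.sin(a)],[np.sin(a),np.cos(a)]])
for c in I:
    P=pts(I[c]); f=P.copy(); f[...,:2]=(P[...,:2]-[.4505,.150])@R
    n=np.array([-.5,0,.866]); h=f@n
    X,Y,Z=[f[...,i] for i in range(3)]
    sel=(abs(X)<.08)&(abs(Y)<.12)
    print(c,"fix x,y range z>.015",[np.percentile(q[sel&(Z>.015)],[.5,99.5]).round(4) for q in(X,Y)])
    for lo in np.arange(-.1,.1,.008):
        b=sel&(Y>lo)&(Y<lo+.008)&(X>-.045)&(X<-.015); hh=h[b]; print(round(lo,3),np.percentile(hh,[10,50,90]).round(4)) if b.sum()>5 else 0
E
```

```text
top 19 187.94736842105263 222.3684210526316 186 190 220 224
 plane offset -0.1487 hole by plane [0.4306 0.1228 0.0808] refined [0.4306 0.1236 0.0808]
scene 7 182.0 162.0 181 183 161 163
 plane offset -0.1487 hole by plane [0.4297 0.1178 0.0801] refined [0.4296 0.1182 0.0801]
(array([0.43168028, 0.12406905, 0.07311058]), np.float64(3.7795566022314475e-05))
top fix x,y range z>.015 [array([-0.0586,  0.0395]), array([-0.0978,  0.0855])]
-0.1 [0.0235 0.0419 0.0473]
-0.092 [0.0429 0.0455 0.0674]
-0.084 [0.0436 0.0462 0.0677]
-0.076 [0.0486 0.0688 0.0808]
-0.068 [0.0788 0.0806 0.0831]
-0.06 [0.0793 0.0806 0.0828]
-0.052 [0.0793 0.081  0.0831]
-0.044 [0.0795 0.0809 0.0827]
-0.036 [0.0782 0.0807 0.0823]
-0.028 [0.0666 0.0792 0.083 ]
-0.02 [0.0725 0.0802 0.0825]
-0.012 [0.0792 0.0806 0.0827]
-0.004 [0.0795 0.0805 0.0818]
0.004 [0.0788 0.0808 0.0825]
0.012 [0.0791 0.0808 0.0829]
0.02 [0.055  0.0574 0.0735]
0.028 [0.0552 0.0578 0.0696]
0.036 [0.0428 0.0465 0.0672]
0.044 [0.0434 0.0457 0.0669]
0.052 [0.0488 0.0767 0.0834]
0.06 [0.0815 0.0833 0.085 ]
0.076 [0.0429 0.0458 0.0512]
0.084 [0.0307 0.0442 0.0516]
0.092 [0.0103 0.0157 0.0205]
scene fix x,y range z>.015 [array([-0.0603,  0.0344]), array([-0.0993,  0.0777])]
-0.1 [0.0232 0.0378 0.0493]
-0.092 [0.0287 0.0437 0.0555]
-0.084 [0.0373 0.0454 0.0673]
-0.076 [0.0442 0.0689 0.079 ]
-0.068 [0.0452 0.081  0.0824]
-0.06 [0.0796 0.0809 0.0826]
-0.052 [0.0791 0.0809 0.0828]
-0.044 [0.0794 0.081  0.0826]
-0.036 [0.0791 0.0812 0.082 ]
-0.028 [0.0688 0.0807 0.0822]
-0.02 [0.0729 0.0802 0.0818]
-0.012 [0.0793 0.0808 0.0823]
-0.004 [0.0794 0.0806 0.0819]
0.004 [0.0795 0.0808 0.0825]
0.012 [0.0793 0.0808 0.0828]
0.044 [0.0541 0.0625 0.0715]
0.052 [0.0519 0.0712 0.0829]
0.06 [0.081  0.083  0.0851]
```

View pics/topfx.png

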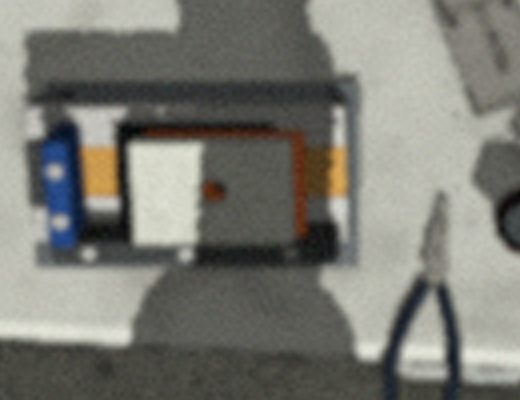

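View pics/scenefx.png

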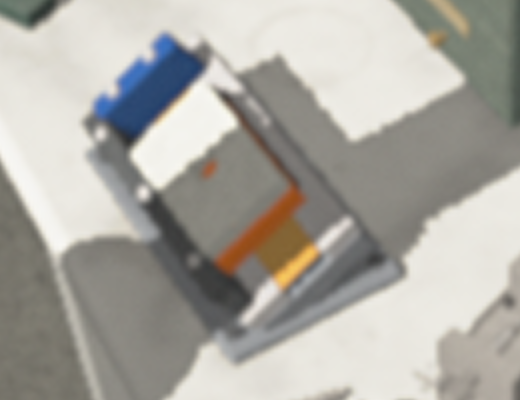

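```bash
python3 -m handwheel '[[[0,0,0],0.103],[[0,0,0],0.103],[[0,0,0],0.102],[[0.0224,-0.0476,0],0],[[0.0224,-0.0476,0],0],[[0.0224,-0.0476,0],0],[[0.0224,-0.0476,0],0],[[0.0224,-0.0476,0],0]]' 0 10
python3 -m handwheel '[[[0.0224,-0.0476,0],0],[[0.0224,-0.0476,0],0],[[0.0224,-0.0476,0],0],[[0.0224,-0.0476,0],0],[[0.0224,-0.0476,0],0],[[0.0224,-0.0476,0],0],[[0.0224,-0.0476,0],0],[[0,0,0.04],0]]'; python3 -c "
from h import *
s=ctrl.state();print(s['orientation'],s['q'].round(1))"
```

```text
time_s: 2.2
eef_pos: [0.3002, -0.3023, 0.2056]
orientation: [[0.998, 0.06, 0.001], [0.06, -0.998, -0.0], [0.001, 0.0, -1.0]]
wrist_force: [0.8, 0.2, -0.1]
grip_width: 0.0332
grasp_force: 0.0
time_s: 3.0
eef_pos: [0.4358, 0.0263, 0.1693]
orientation: [[0.998, 0.069, 0.014], [0.069, -0.998, 0.001], [0.014, -0.001, -1.0]]
wrist_force: [0.3, -1.1, -1.0]
grip_width: 0.0004
grasp_force: 0.0
[[ 9.97525942e-01  6.88557952e-02  1.41730296e-02]
 [ 6.88415397e-02 -9.97626492e-01  1.49182055e-03]
 [ 1.42421103e-02 -5.12436521e-04 -9.99898445e-01]] [ -5.8   4.8 105.8   0.2  68.6  80.1]
```

```bash
python3 -m handwheel '[[[0,0,0.03],0],[[0,0,0],0],[[0,0,0],0]]'
```

```text
time_s: 3.3
eef_pos: [0.4294, 0.021, 0.1358]
orientation: [[0.998, 0.061, -0.0], [0.061, -0.998, -0.0], [-0.0, 0.0, -1.0]]
wrist_force: [0.4, 0.1, 1.0]
grip_width: 0.0
grasp_force: 0.0
```

```bash
python3 -m handwheel '[[[0.013,-0.0287,0],0],[[0,0,0.035],0],[[0,0,0.035],0],[[0,0,0.007],0],[[0,0,0],0],[[0,0,0],0]]'; python3 -m handwheel '[[[0,0,0.003],0],[[0,0,0],0]]'
```

```text
time_s: 3.9
eef_pos: [0.4425, 0.05, 0.0603]
orientation: [[0.998, 0.06, 0.004], [0.06, -0.998, -0.0], [0.004, 0.0, -1.0]]
wrist_force: [-0.2, 0.5, 0.3]
grip_width: 0.0004
grasp_force: 0.0
time_s: 4.1
eef_pos: [0.4414, 0.0503, 0.0564]
orientation: [[0.998, 0.06, 0.002], [0.06, -0.998, -0.0], [0.002, 0.0, -1.0]]
wrist_force: [-0.4, 0.6, -0.6]
grip_width: 0.0007
grasp_force: 0.0
```

```bash
python3 -m handwheel '[[[0,0,0.003],0],[[0,0,0],0],[[0,0,0],0]]'; python3 -m handwheel '[[[0,-0.004,0],0],[[0,-0.004,0],0],[[0,-0.004,0],0],[[0,-0.003,0],0],[[0,-0.003,0],0]]';python3 -m handwheel '[[[0,-0.003,0],0],[[0,-0.003,0],0],[[0,-0.003,0],0],[[0,-0.003,0],0]]'; python3 -m handwheel '[[[0,-0.003,0],0],[[0,-0.003,0],0],[[0,-0.002,0],0],[[0,-0.001,0],0]]'
```

```text
time_s: 4.4
eef_pos: [0.4405, 0.0505, 0.0525]
orientation: [[0.998, 0.061, -0.0], [0.061, -0.998, -0.0], [-0.0, 0.0, -1.0]]
wrist_force: [-0.1, 0.7, 0.0]
grip_width: 0.0008
grasp_force: 0.0
time_s: 4.9
eef_pos: [0.4395, 0.0686, 0.0524]
orientation: [[0.998, 0.061, 0.0], [0.061, -0.998, -0.001], [0.0, 0.001, -1.0]]
wrist_force: [0.1, -1.0, -0.2]
grip_width: 0.0006
grasp_force: 0.6
time_s: 5.3
eef_pos: [0.4387, 0.0806, 0.0525]
orientation: [[0.998, 0.061, 0.0], [0.061, -0.998, -0.0], [0.0, 0.0, -1.0]]
wrist_force: [0.1, -1.2, 0.3]
grip_width: 0.0001
grasp_force: 0.6
time_s: 5.7
eef_pos: [0.4382, 0.0895, 0.0525]
orientation: [[0.998, 0.061, 0.0], [0.061, -0.998, -0.0], [0.0, 0.0, -1.0]]
wrist_force: [0.2, -2.5, 0.4]
grip_width: 0.0007
grasp_force: 0.9
```

```bash
python3 -m handwheel '[[[0,-0.002,0],0],[[0,-0.002,0],0],[[0,-0.001,0],0]]'; python3 -m handwheel '[[[0,-0.001,0],0],[[0,-0.001,0],0]]'; python3 -m handwheel '[[[0,-0.001,0],0],[[0,0,0],0]]'
```

```text
time_s: 6.0
eef_pos: [0.4379, 0.0945, 0.0525]
orientation: [[0.998, 0.061, 0.0], [0.061, -0.998, -0.0], [0.0, 0.0, -1.0]]
wrist_force: [0.9, -2.2, 0.2]
grip_width: 0.0002
grasp_force: 0.9
time_s: 6.2
eef_pos: [0.4378, 0.0964, 0.0525]
orientation: [[0.998, 0.061, 0.0], [0.061, -0.998, -0.0], [0.0, 0.0, -1.0]]
wrist_force: [0.5, -2.1, -0.2]
grip_width: 0.0009
grasp_force: 0.9
time_s: 6.4
eef_pos: [0.4377, 0.0975, 0.0524]
orientation: [[0.998, 0.061, 0.0], [0.061, -0.998, 0.0], [0.0, -0.0, -1.0]]
wrist_force: [1.5, -1.8, 0.6]
grip_width: 0.0002
grasp_force: 0.7
```

```bash
python3 -m handwheel '[[[0,-0.001,0],0],[[0,0,0],0]]'; python3 -m handwheel '[[[0,-0.001,0],0],[[0,0,0],0]]'; python3 -m handwheel '[[[0,-0.001,0],0],[[0,0,0],0]]'
```

```text
time_s: 6.6
eef_pos: [0.4377, 0.0984, 0.0524]
orientation: [[0.998, 0.061, 0.0], [0.061, -0.998, -0.0], [0.0, 0.0, -1.0]]
wrist_force: [0.6, -2.3, 0.4]
grip_width: 0.0006
grasp_force: 0.8
time_s: 6.8
eef_pos: [0.4376, 0.0995, 0.0524]
orientation: [[0.998, 0.061, 0.0], [0.061, -0.998, -0.0], [0.0, 0.0, -1.0]]
wrist_force: [1.4, -1.4, 0.6]
grip_width: 0.0006
grasp_force: 0.8
time_s: 7.0
eef_pos: [0.4375, 0.1005, 0.0524]
orientation: [[0.998, 0.061, 0.0], [0.061, -0.998, 0.0], [0.0, 0.0, -1.0]]
wrist_force: [1.0, -2.0, -0.4]
grip_width: 0.0005
grasp_force: 0.8
```

```bash
for i in 1; do python3 -m handwheel '[[[0,-0.001,0],0],[[0,0,0],0]]'; done; python3 -m handwheel '[[[0,-0.001,0],0],[[0,0,0],0]]'; python3 - <<'E'
from h import *
for c in("scene","top"):
    im=get_image(c); np.savez(c+"1.npz",**im); P=pts(im)
    a=np.radians(3.5); R=np.array([[np.cos(a),-np.sin(a)],[np.sin(a),np.cos(a)]])
    f=P.copy(); f[...,:2]=(P[...,:2]-[.4505,.150])@R; h=f@[-.5,0,.866]; X,Y=f[...,0],f[...,1]
    print(c,[(round(lo,3),np.median(h[(Y>lo)&(Y<lo+.004)&(X>-.045)&(X<-.01)]).round(4)) for lo in np.arange(-.05,.08,.004)])
    cv2.imwrite(f"pics/{c}1.png",cv2.resize(im["img"],None,fx=4,fy=4,interpolation=cv2.INTER_CUBIC)[480 if c=="scene" else 700:,520:][:400,:520])
a=cv2.imread("pics/scene1.png");b=cv2.imread("pics/top1.png");o=np.zeros((400,1040,3),np.uint8);o[:,:520]=a[:400];o[:,520:]=b
cv2.imwrite("pics/both1.png",cv2.resize(o,(800,308)))
E
```

```text
time_s: 7.2
eef_pos: [0.4375, 0.1015, 0.0524]
orientation: [[0.998, 0.061, 0.0], [0.061, -0.998, 0.0], [0.0, -0.0, -1.0]]
wrist_force: [0.3, -2.0, -0.1]
grip_width: 0.0003
grasp_force: 0.8
time_s: 7.4
eef_pos: [0.4375, 0.1016, 0.0525]
orientation: [[0.998, 0.062, 0.0], [0.062, -0.998, -0.002], [0.0, 0.002, -1.0]]
wrist_force: [0.2, -5.2, 0.5]
grip_width: 0.0004
grasp_force: 2.5
scene [(np.float64(-0.05), np.float64(0.0858)), (np.float64(-0.046), np.float64(0.0955)), (np.float64(-0.042), np.float64(0.0824)), (np.float64(-0.038), np.float64(0.0702)), (np.float64(-0.034), np.float64(0.0827)), (np.float64(-0.03), np.float64(0.0825)), (np.float64(-0.026), np.float64(0.0825)), (np.float64(-0.022), np.float64(0.0805)), (np.float64(-0.018), np.float64(0.0815)), (np.float64(-0.014), np.float64(0.0823)), (np.float64(-0.01), np.float64(0.0818)), (np.float64(-0.006), np.float64(0.0824)), (np.float64(-0.002), np.float64(0.124)), (np.float64(0.002), np.float64(0.0808)), (np.float64(0.006), np.float64(0.1627)), (np.float64(0.01), np.float64(0.1776)), (np.float64(0.014), np.float64(0.0806)), (np.float64(0.018), np.float64(0.1537)), (np.float64(0.022), np.float64(0.153)), (np.float64(0.026), np.float64(0.0819)), (np.float64(0.03), np.float64(0.0829)), (np.float64(0.034), np.float64(0.0813)), (np.float64(0.038), np.float64(0.0806)), (np.float64(0.042), np.float64(0.0812)), (np.float64(0.046), np.float64(0.0805)), (np.float64(0.05), np.float64(0.0803)), (np.float64(0.054), np.float64(0.0814)), (np.float64(0.058), np.float64(0.0837)), (np.float64(0.062), np.float64(0.0832)), (np.float64(0.066), np.float64(0.0818)), (np.float64(0.07), np.float64(nan)), (np.float64(0.074), np.float64(nan)), (np.float64(0.078), np.float64(nan))]
  return _methods._mean(a, axis=axis, dtype=dtype,
  ret = ret.dtype.type(ret / rcount)
```

View pics/both1.png

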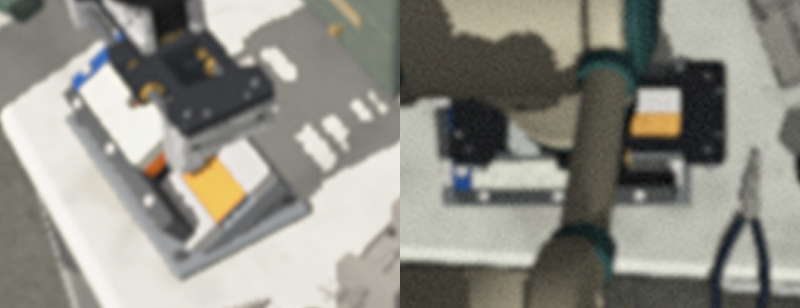

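```bash
python3 -m handwheel '[[[0,-0.001,0],0],[[0,0,0],0]]'; python3 -m handwheel '[[[0,0.005,0],0],[[0,0.006,0],0],[[0,0,-0.04],0],[[0,0,-0.04],0],[[0,0,-0.04],0]]'; python3 -m handwheel '[[[-0.0031,0.039,-0.008],0],[[-0.0031,0.039,0],0],[[-0.0031,0.039,0],0],[[-0.0031,0.039,0],0],[[-0.0031,0.039,0],0],[[-0.0031,0.039,0],0],[[-0.0031,0.039,0],0],[[-0.0031,0.039,0],0]]' 0.05; python3 -m handwheel '[[[0,0,0],0],[[0,0,0],0]]'
python3 - <<'E'
from h import *
for c in("scene","top"):
    im=get_image(c); np.savez(c+"2.npz",**im); P=pts(im)
    a=np.radians(3.5); R=np.array([[np.cos(a),-np.sin(a)],[np.sin(a),np.cos(a)]])
    cv2.imwrite(f"pics/{c}2.png",cv2.resize(im["img"],None,fx=4,fy=4,interpolation=cv2.INTER_CUBIC)[480 if c=="scene" else 700:,520:][:400,:520])
    n=np.array([-.5*np.cos(a),-.5*np.sin(a),.866])
    X,Y,Z=[P[...,i] for i in range(3)]
    dark=(im["img"].max(-1)<140)
    for r in nets.trace(c,"top_hole")[:2]: m=r["region"]; print(c,"white",r["p"],np.nanpercentile(P[m],[1,50,99],axis=0).round(4).tolist())
a=cv2.imread("pics/scene2.png");b=cv2.imread("pics/top2.png");o=np.hstack([a[:400],b])
cv2.imwrite("pics/both2.png",cv2.resize(o,(800,308)))
E
```

```text
time_s: 7.7
eef_pos: [0.4375, 0.1016, 0.0525]
orientation: [[0.998, 0.062, 0.0], [0.062, -0.998, -0.004], [0.0, 0.004, -1.0]]
wrist_force: [0.5, -8.7, -0.1]
grip_width: 0.0004
grasp_force: 4.2
time_s: 8.2
eef_pos: [0.4374, 0.0927, 0.1736]
orientation: [[0.998, 0.06, -0.001], [0.06, -0.998, 0.001], [-0.001, -0.001, -1.0]]
wrist_force: [1.6, 0.4, -1.0]
grip_width: 0.0009
grasp_force: 0.0
time_s: 9.0
eef_pos: [0.4319, -0.2217, 0.1804]
orientation: [[0.998, 0.06, 0.001], [0.06, -0.998, 0.001], [0.001, -0.001, -1.0]]
wrist_force: [1.1, 0.1, 0.7]
grip_width: 0.0499
grasp_force: 0.0
time_s: 9.2
eef_pos: [0.4319, -0.2206, 0.1801]
orientation: [[0.998, 0.058, -0.0], [0.058, -0.998, 0.002], [-0.0, -0.002, -1.0]]
wrist_force: [-0.2, 0.7, -0.6]
grip_width: 0.0499
grasp_force: 0.0
scene white 0.58 [[0.399, 0.1115, 0.0599], [0.4278, 0.1522, 0.0785], [0.4575, 0.2027, 0.0944]]
top white 0.67 [[0.401, 0.1133, 0.0646], [0.4297, 0.1573, 0.0814], [0.4589, 0.2019, 0.0961]]
```

View pics/both2.png

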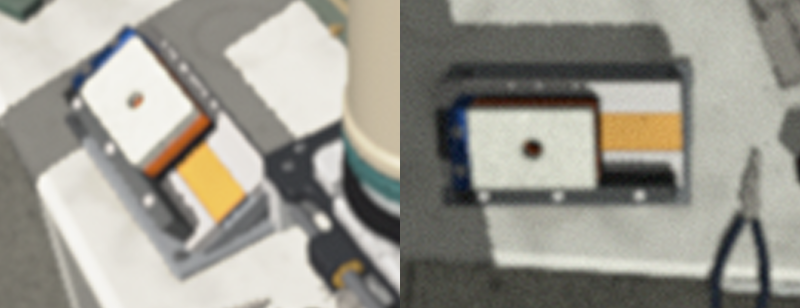

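```bash
python3 -m handwheel '[[[0,0,0.04],0],[[0,0,0.04],0],[[0,0,0.019],0],[[0,0,0],0],[[0,0,0],0]]'; python3 -m handwheel '[[[0,0,0],0],[[0,0,0],0],[[0,0,0],0]]' 0.01 30
python3 - <<'E'
from h import *
a=np.radians(3.5); n=np.array([-.5*np.cos(a),-.5*np.sin(a),.866])
I={}
for c,(u0,v0) in{"top":(172.9,223.1),"scene":(173.9,152.5)}.items():
    im=dict(np.load(c+"2.npz")); I[c]=im; P=pts(im)
    w=im["img"][...,0].astype(float) # blue channel: white high
    s=w[int(v0)-7:int(v0)+8,int(u0)-7:int(u0)+8]; bg=np.percentile(s,80); d=np.clip(bg-15-s,0,None)
    v,u=np.mgrid[int(v0)-7:int(v0)+8,int(u0)-7:int(u0)+8]; r=np.hypot(u-u0,v-v0)<5.5; d=d*r
    uc,vc=(u*d).sum()/d.sum(),(v*d).sum()/d.sum()
    hh=P@n; g=(P[...,0]>.405)&(P[...,0]<.455)&(P[...,1]>.12)&(P[...,1]<.19)&(P[...,2]>.05)&(im["img"].min(-1)>130); off=np.median(hh[g])
    print(c,uc,vc,off.round(4),ray(im,uc,vc,n,n*off).round(4),ray(im,u0,v0,n,n*off).round(4))
E
```

```text
time_s: 9.9
eef_pos: [0.4327, -0.22, 0.082]
orientation: [[0.998, 0.062, 0.0], [0.062, -0.998, -0.0], [0.0, 0.0, -1.0]]
wrist_force: [0.4, -0.4, 0.4]
grip_width: 0.0497
grasp_force: 0.0
time_s: 10.2
eef_pos: [0.4329, -0.2209, 0.0826]
orientation: [[0.998, 0.061, 0.002], [0.061, -0.998, -0.001], [0.002, 0.002, -1.0]]
wrist_force: [0.4, 1.2, 0.9]
grip_width: 0.0296
grasp_force: 0.0
top 172.54857997010464 222.99978646166986 -0.1485 [0.4272 0.1581 0.0803] [0.427  0.1573 0.0802]
scene 173.54285714285714 152.22809523809525 -0.1486 [0.4259 0.1562 0.0793] [0.4262 0.1549 0.0794]
```

```bash
python3 -m handwheel '[[[0,0,0],0],[[0,0,0],0],[[0,0,0],0],[[0,0,0],0]]'; python3 -m handwheel '[[[0,0,-0.01],0],[[0,0,-0.025],0],[[0,0,-0.04],0],[[0,0,-0.04],0],[[0,0,0],0],[[0,0,0],0]]'
python3 - <<'E'
from h import *
for c in("scene","top"):
    im=get_image(c); np.savez(c+"3.npz",**im)
a=np.load("scene3.npz")["img"][60:300,160:400]
cv2.imwrite("pics/lift.png",cv2.resize(a,(560,560),interpolation=cv2.INTER_CUBIC))
E
```

```text
time_s: 10.6
eef_pos: [0.4325, -0.2208, 0.082]
orientation: [[0.998, 0.061, 0.001], [0.061, -0.998, -0.001], [0.001, 0.001, -1.0]]
wrist_force: [-0.7, 1.1, 5.7]
grip_width: 0.0196
grasp_force: 29.9
time_s: 11.2
eef_pos: [0.4323, -0.2207, 0.1971]
orientation: [[0.998, 0.061, 0.001], [0.061, -0.998, -0.001], [0.001, 0.001, -1.0]]
wrist_force: [-0.9, 0.9, -2.0]
grip_width: 0.0198
grasp_force: 30.0
```

View pics/lift.png

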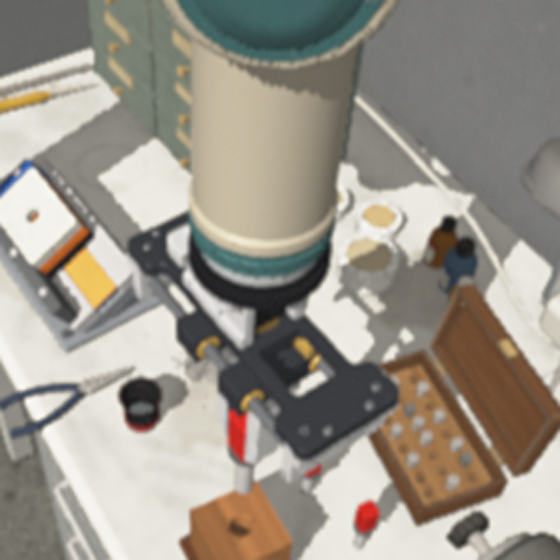

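```bash
python3 -m handwheel '[[[0.0016,-0.02,0],0],[[0.0016,-0.038,0],0],[[0.0016,-0.045,0],0],[[0.0016,-0.045,0],0],[[0.0016,-0.045,0],0],[[0.0016,-0.045,0],0],[[0.0016,-0.045,0],0],[[0.0016,-0.045,0],0]]' 0.01 30; python3 -m handwheel '[[[0.0016,-0.035,0],0],[[0.0015,-0.0153,0.012],0],[[0,0,0],0],[[0,0,0],0],[[0,0,0],0]]'
```

```text
time_s: 12.1
eef_pos: [0.4234, 0.1092, 0.1947]
orientation: [[0.998, 0.061, -0.003], [0.061, -0.998, -0.001], [-0.003, 0.0, -1.0]]
wrist_force: [0.9, -0.4, -1.2]
grip_width: 0.0196
grasp_force: 30.0
time_s: 12.6
eef_pos: [0.4249, 0.157, 0.184]
orientation: [[0.998, 0.06, -0.001], [0.06, -0.998, -0.001], [-0.001, 0.001, -1.0]]
wrist_force: [0.0, -0.4, -1.4]
grip_width: 0.0199
grasp_force: 30.0
```

```bash
python3 -m handwheel '[[[0,-0.0009,0.018],0],[[0,0,0.009],0],[[0,0,0],0],[[0,0,0],0]]'
python3 - <<'E'
from h import *
A=[]
for c,(x,y) in(("scene",(120,100)),("top",(120,160))):
    im=get_image(c); np.savez(c+"4.npz",**im); A.append(cv2.resize(im["img"][y:y+110,x:x+110],(400,400),interpolation=cv2.INTER_CUBIC))
cv2.imwrite("pics/tip.png",np.hstack(A))
E
```

```text
time_s: 13.0
eef_pos: [0.4252, 0.1584, 0.1576]
orientation: [[0.998, 0.06, -0.0], [0.06, -0.998, -0.0], [-0.0, 0.0, -1.0]]
wrist_force: [0.9, -0.0, -1.9]
grip_width: 0.0199
grasp_force: 30.0
```

View pics/tip.png

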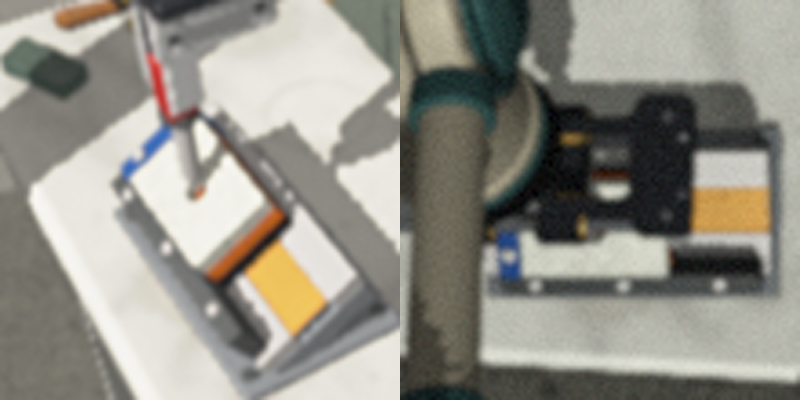

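```bash
python3 -m handwheel '[[[0,0,0.005],0],[[0,0,0.003],0],[[0,0,0],0]]'; python3 -m handwheel '[[[0,0,0.003],0],[[0,0,0],0]]'; python3 -m handwheel '[[[0,0,0.002],0],[[0,0,0],0]]'
```

```text
time_s: 13.4
eef_pos: [0.4246, 0.1589, 0.149]
orientation: [[0.998, 0.061, -0.001], [0.061, -0.998, -0.0], [-0.001, 0.0, -1.0]]
wrist_force: [0.2, 0.7, -0.6]
grip_width: 0.0199
grasp_force: 30.0
time_s: 13.6
eef_pos: [0.4247, 0.1589, 0.1461]
orientation: [[0.998, 0.061, -0.001], [0.061, -0.998, -0.0], [-0.001, 0.0, -1.0]]
wrist_force: [-0.1, 0.2, -0.6]
grip_width: 0.0198
grasp_force: 30.0
time_s: 13.8
eef_pos: [0.4249, 0.1589, 0.1442]
orientation: [[0.998, 0.061, -0.0], [0.061, -0.998, -0.0], [-0.0, 0.0, -1.0]]
wrist_force: [0.1, -0.1, -1.9]
grip_width: 0.0199
grasp_force: 30.0
```

```bash
python3 -m handwheel '[[[0,0,0],0],[[-0.002,0,0],0],[[-0.002,0,0],0],[[-0.003,0,0.0002],0],[[0,0,0],0]]' 0.01 15; python3 -m handwheel '[[[-0.002,0,0.0002],0],[[-0.002,0,0.0003],0],[[-0.003,0,0.0004],0],[[0,0,0],0]]'
```

```text
time_s: 14.3
eef_pos: [0.4187, 0.1586, 0.1447]
orientation: [[0.998, 0.061, 0.002], [0.061, -0.998, 0.0], [0.002, -0.0, -1.0]]
wrist_force: [2.3, 0.1, 0.6]
grip_width: 0.0201
grasp_force: 15.0
time_s: 14.7
eef_pos: [0.4107, 0.1581, 0.1436]
orientation: [[0.998, 0.061, 0.0], [0.061, -0.998, 0.0], [0.0, -0.0, -1.0]]
wrist_force: [2.0, 0.2, 2.3]
grip_width: 0.0201
grasp_force: 15.0
```

```bash
python3 -m handwheel '[[[-0.0022,0,0.0005],0],[[-0.0022,0,0.0005],0],[[-0.0022,0,0.0005],0],[[-0.0022,0,0.0007],0],[[-0.0022,0,0.0008],0],[[-0.0022,0,0.0008],0]]'; python3 -m handwheel '[[[-0.0021,0,0.0009],0],[[-0.0021,0,0.0009],0],[[-0.0021,0,0.0009],0],[[-0.002,0,0.0011],0],[[-0.002,0,0.0012],0],[[-0.002,0,0.0012],0],[[0,0,0],0]]'
python3 - <<'E'
from h import *
im=get_image("scene"); np.savez("scene5.npz",**im)
cv2.imwrite("pics/tilt.png",cv2.resize(im["img"][80:220,110:250],(560,560),interpolation=cv2.INTER_CUBIC))
E
```

```text
time_s: 15.3
eef_pos: [0.3975, 0.1573, 0.1394]
orientation: [[0.998, 0.061, -0.0], [0.061, -0.998, -0.0], [-0.0, 0.0, -1.0]]
wrist_force: [0.9, 0.7, 3.5]
grip_width: 0.02
grasp_force: 15.0
time_s: 16.0
eef_pos: [0.3848, 0.1564, 0.133]
orientation: [[0.998, 0.061, -0.001], [0.061, -0.998, -0.0], [-0.001, 0.0, -1.0]]
wrist_force: [0.4, 0.4, 1.8]
grip_width: 0.02
grasp_force: 15.0
```

View pics/tilt.png

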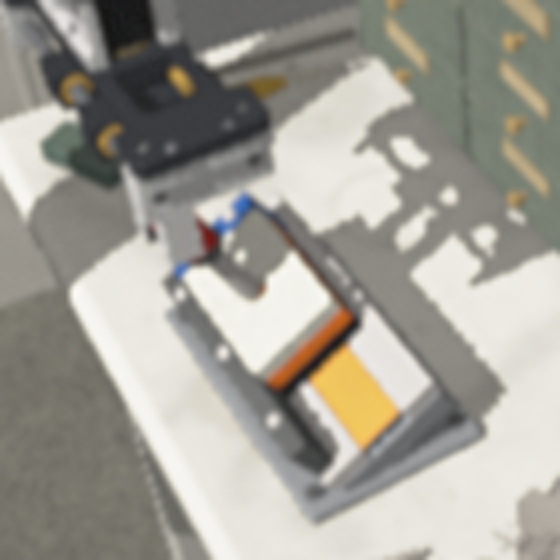

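```bash
python3 -m handwheel '[[[0.001,0,0.0017],0],[[0.001,0,0.0017],0],[[0.001,0,0.0017],0],[[0,0,0],0]]' 0.01 20; python3 -m handwheel '[[[0.001,0,0.0017],0],[[0.001,0,0.0017],0],[[0,0,0],0]]'; python3 -m handwheel '[[[0.001,0,0.0017],0],[[0.001,0,0.0017],0],[[0,0,0],0]]'
```

```text
time_s: 16.45
eef_pos: [0.389, 0.1567, 0.1278]
orientation: [[0.998, 0.061, 0.0], [0.061, -0.998, -0.0], [0.0, 0.0, -1.0]]
wrist_force: [3.2, -0.6, -1.2]
grip_width: 0.0197
grasp_force: 20.0
time_s: 16.75
eef_pos: [0.3908, 0.1568, 0.1246]
orientation: [[0.998, 0.061, 0.0], [0.061, -0.998, -0.0], [0.0, 0.0, -1.0]]
wrist_force: [2.2, 0.2, -0.2]
grip_width: 0.0201
grasp_force: 20.0
time_s: 17.05
eef_pos: [0.3928, 0.157, 0.1212]
orientation: [[0.998, 0.061, 0.0], [0.061, -0.998, -0.0], [0.0, 0.0, -1.0]]
wrist_force: [1.3, -0.6, 0.0]
grip_width: 0.0198
grasp_force: 20.0
```

```bash
python3 -m handwheel '[[[0.001,0,0.0017],0],[[0.001,0,0.0017],0],[[0.001,0,0.0017],0],[[0,0,0],0]]'; python3 -m handwheel '[[[0.001,0,0.0017],0],[[0.001,0,0.0017],0],[[0,0,0],0]]'; python3 -m handwheel '[[[0.001,0,0.0017],0],[[0,0,0],0]]';  python3 -m handwheel '[[[0.001,0,0.0017],0],[[0,0,0],0]]'
```

```text
time_s: 17.45
eef_pos: [0.3957, 0.1571, 0.1161]
orientation: [[0.998, 0.061, -0.0], [0.061, -0.998, -0.0], [-0.0, 0.0, -1.0]]
wrist_force: [2.6, -0.0, -0.2]
grip_width: 0.0203
grasp_force: 20.0
time_s: 17.75
eef_pos: [0.3977, 0.1572, 0.1127]
orientation: [[0.998, 0.061, -0.0], [0.061, -0.998, -0.0], [-0.0, 0.0, -1.0]]
wrist_force: [2.3, 0.5, 0.1]
grip_width: 0.0202
grasp_force: 20.0
time_s: 17.95
eef_pos: [0.3986, 0.1571, 0.1111]
orientation: [[0.998, 0.061, -0.0], [0.061, -0.998, -0.001], [-0.0, 0.001, -1.0]]
wrist_force: [1.9, -0.9, -0.3]
grip_width: 0.0196
grasp_force: 20.0
time_s: 18.15
eef_pos: [0.3996, 0.1569, 0.1093]
orientation: [[0.998, 0.061, -0.0], [0.061, -0.998, -0.001], [-0.0, 0.001, -1.0]]
wrist_force: [1.5, -2.1, -0.9]
grip_width: 0.0198
grasp_force: 20.0
```

```bash
python3 -m handwheel '[[[0,0.0006,0],0],[[0.001,0,0.0017],0],[[0,0,0],0]]';  python3 -m handwheel '[[[0.0005,0,0.0009],0],[[0,0,0],0]]';  python3 -m handwheel '[[[0.0005,0,0.0009],0],[[0,0,0],0]]'
```

```text
time_s: 18.45
eef_pos: [0.4006, 0.1568, 0.1077]
orientation: [[0.998, 0.061, -0.0], [0.061, -0.998, -0.0], [-0.0, 0.0, -1.0]]
wrist_force: [1.6, -1.6, -0.8]
grip_width: 0.0199
grasp_force: 20.0
time_s: 18.65
eef_pos: [0.401, 0.1568, 0.1069]
orientation: [[0.998, 0.061, -0.0], [0.061, -0.998, -0.0], [-0.0, 0.0, -1.0]]
wrist_force: [1.1, -1.4, 0.5]
grip_width: 0.0199
grasp_force: 20.0
time_s: 18.85
eef_pos: [0.4013, 0.1568, 0.1062]
orientation: [[0.998, 0.061, -0.001], [0.061, -0.998, -0.0], [-0.001, 0.0, -1.0]]
wrist_force: [-0.1, -1.9, 5.0]
grip_width: 0.0201
grasp_force: 20.0
```

```bash
python3 -m handwheel '[[[0,0.001,0],0],[[0,0.001,0],0],[[0,0,0],0]]';  python3 -m handwheel '[[[0,0.001,0],0],[[0,0.001,0],0]]';  python3 -m handwheel '[[[0,0.001,0],0],[[0,0,0],0]]'
```

```text
time_s: 19.15
eef_pos: [0.4014, 0.156, 0.1062]
orientation: [[0.998, 0.06, -0.001], [0.06, -0.998, 0.002], [-0.0, -0.002, -1.0]]
wrist_force: [-1.6, 3.9, 4.5]
grip_width: 0.0197
grasp_force: 20.0
time_s: 19.35
eef_pos: [0.4015, 0.1541, 0.1062]
orientation: [[0.998, 0.06, -0.0], [0.06, -0.998, 0.003], [-0.0, -0.003, -1.0]]
wrist_force: [-1.7, 5.2, 5.8]
grip_width: 0.02
grasp_force: 20.0
time_s: 19.55
eef_pos: [0.4016, 0.1532, 0.1062]
orientation: [[0.998, 0.06, -0.0], [0.06, -0.998, 0.003], [-0.0, -0.003, -1.0]]
wrist_force: [-2.3, 5.2, 5.5]
grip_width: 0.0201
grasp_force: 20.0
```

```bash
python3 -m handwheel '[[[0,0.001,0],0],[[0,0.001,0],0]]';  python3 -m handwheel '[[[0,0.001,0],0],[[0,0.001,0],0]]';  python3 -m handwheel '[[[0,0.001,0],0],[[0,0.001,0],0]]' | tail -7
```

```text
time_s: 19.75
eef_pos: [0.4017, 0.1514, 0.1062]
orientation: [[0.998, 0.06, -0.0], [0.06, -0.998, 0.003], [-0.0, -0.003, -1.0]]
wrist_force: [-2.1, 5.3, 5.2]
grip_width: 0.0196
grasp_force: 20.0
time_s: 19.95
eef_pos: [0.4018, 0.1492, 0.1061]
orientation: [[0.998, 0.06, -0.0], [0.06, -0.998, 0.003], [-0.0, -0.003, -1.0]]
wrist_force: [-1.9, 4.7, 4.3]
grip_width: 0.0198
grasp_force: 20.0
time_s: 20.15
eef_pos: [0.4021, 0.1467, 0.106]
orientation: [[0.998, 0.06, -0.0], [0.06, -0.998, 0.002], [-0.0, -0.002, -1.0]]
wrist_force: [-1.8, 4.2, 3.8]
grip_width: 0.0198
grasp_force: 20.0
```

```bash
python3 -m handwheel '[[[0.0005,0,0.0009],0],[[0,0,0],0]]';  python3 -m handwheel '[[[0,0.001,0],0],[[0,0.001,0],0]]'
```

```text
time_s: 20.35
eef_pos: [0.4027, 0.1463, 0.105]
orientation: [[0.998, 0.061, -0.0], [0.061, -0.998, 0.001], [-0.0, -0.001, -1.0]]
wrist_force: [-2.2, 4.8, 3.8]
grip_width: 0.02
grasp_force: 20.0
time_s: 20.55
eef_pos: [0.4028, 0.1438, 0.105]
orientation: [[0.998, 0.061, -0.0], [0.061, -0.998, -0.0], [-0.0, 0.0, -1.0]]
wrist_force: [-0.6, 3.6, 2.9]
grip_width: 0.0198
grasp_force: 20.0
```

```bash
python3 -m handwheel '[[[0.0005,0,0.0009],0],[[0.0005,0,0.0009],0],[[0,0,0],0]]';  python3 -m handwheel '[[[0,0.001,0],0],[[0,0.001,0],0],[[0,0,0],0]]'; python3 -m handwheel '[[[0.0005,0,0.0009],0],[[0.0005,0,0.0009],0],[[0,0,0],0]]'
```

```text
time_s: 20.85
eef_pos: [0.4039, 0.1438, 0.1031]
orientation: [[0.998, 0.061, -0.0], [0.061, -0.998, -0.0], [-0.0, 0.0, -1.0]]
wrist_force: [-0.7, 4.3, 2.1]
grip_width: 0.0199
grasp_force: 20.0
time_s: 21.15
eef_pos: [0.4041, 0.1416, 0.1032]
orientation: [[0.998, 0.061, -0.0], [0.061, -0.998, -0.001], [-0.0, 0.001, -1.0]]
wrist_force: [1.2, 2.4, -0.0]
grip_width: 0.02
grasp_force: 20.0
time_s: 21.45
eef_pos: [0.405, 0.1418, 0.1014]
orientation: [[0.998, 0.061, -0.0], [0.061, -0.998, -0.001], [-0.0, 0.001, -1.0]]
wrist_force: [-0.2, 1.4, 1.2]
grip_width: 0.0199
grasp_force: 20.0
```

```bash
python3 -m handwheel '[[[0.001,0,0.0017],0],[[0,0,0],0]]';  python3 -m handwheel '[[[0.001,0,0.0017],0],[[0,0,0],0]]'; python3 -m handwheel '[[[0.001,0,0.0017],0],[[0,0,0],0]]'
```

```text
time_s: 21.65
eef_pos: [0.406, 0.1419, 0.0995]
orientation: [[0.998, 0.061, -0.0], [0.061, -0.998, -0.001], [-0.0, 0.001, -1.0]]
wrist_force: [0.2, 1.4, 0.6]
grip_width: 0.0199
grasp_force: 20.0
time_s: 21.85
eef_pos: [0.4069, 0.142, 0.0978]
orientation: [[0.998, 0.061, -0.0], [0.061, -0.998, -0.001], [-0.001, 0.001, -1.0]]
wrist_force: [1.2, 0.8, -0.4]
grip_width: 0.0199
grasp_force: 20.0
time_s: 22.05
eef_pos: [0.4078, 0.142, 0.0961]
orientation: [[0.998, 0.061, -0.001], [0.061, -0.998, -0.001], [-0.001, 0.001, -1.0]]
wrist_force: [0.2, 0.3, -1.5]
grip_width: 0.0198
grasp_force: 20.0
```

```bash
python3 -m handwheel '[[[0.001,0,0.0017],0],[[0.001,0,0.0017],0],[[0,0,0],0]]';  python3 -m handwheel '[[[0.0005,0,0.0009],0],[[0,0,0],0]]'; python3 -m handwheel '[[[0.0005,0,0.0009],0],[[0,0,0],0]]'; python3 -m handwheel '[[[0.0005,0,0.0009],0],[[0,0,0],0]]'
```

```text
time_s: 22.35
eef_pos: [0.4096, 0.1422, 0.0926]
orientation: [[0.998, 0.061, -0.001], [0.061, -0.998, -0.0], [-0.001, 0.0, -1.0]]
wrist_force: [0.3, 0.7, -1.9]
grip_width: 0.0201
grasp_force: 20.0
time_s: 22.55
eef_pos: [0.4101, 0.1422, 0.0918]
orientation: [[0.998, 0.061, -0.001], [0.061, -0.998, -0.0], [-0.001, 0.0, -1.0]]
wrist_force: [-0.6, 0.8, -2.1]
grip_width: 0.0198
grasp_force: 20.0
time_s: 22.75
eef_pos: [0.4104, 0.1423, 0.0911]
orientation: [[0.998, 0.061, -0.001], [0.061, -0.998, -0.0], [-0.001, 0.0, -1.0]]
wrist_force: [-1.6, 0.8, -1.2]
grip_width: 0.0197
grasp_force: 20.0
time_s: 22.95
eef_pos: [0.4105, 0.1423, 0.0909]
orientation: [[0.998, 0.061, -0.002], [0.061, -0.998, -0.0], [-0.002, 0.0, -1.0]]
wrist_force: [-5.6, 0.1, 6.9]
grip_width: 0.0198
grasp_force: 20.0
```

```bash
python3 -m handwheel '[[[0.0004,0,0.001],0],[[0,0,0],0]]' 0.01 30; python3 -m handwheel '[[[-0.0007,0,-0.001],0],[[0,0,0],0]]' ; python3 -m handwheel '[[[0,0,0],0],[[0,0,0],0],[[0,0,0],0],[[0,0,0],0]]' 0.05; python3 -m handwheel '[[[0,0,-0.01],0],[[0,0,-0.03],0],[[-0.01,0.01,-0.04],0],[[-0.01,0.02,-0.04],0],[[0,0.045,-0.02],0],[[0,0.045,0],0],[[0,0.045,0],0],[[0,0.045,0],0]]'; python3 -m handwheel '[[[0,0.04,0],0],[[0,0.02,0],0],[[0,0,0],0],[[0,0,0],0]]'
python3 - <<'E'
from h import *
A=[];a=np.radians(3.5); R=np.array([[np.cos(a),-np.sin(a)],[np.sin(a),np.cos(a)]])
for c,(x,y) in(("scene",(120,100)),("top",(120,160))):
    im=get_image(c); P=pts(im); A.append(cv2.resize(im["img"][y:y+110,x:x+110],(400,400),interpolation=cv2.INTER_CUBIC))
    f=P.copy(); f[...,:2]=(P[...,:2]-[.4544,.1525])@R; h=f@[-.5,0,.866]; s=f@[.866,0,.5]
    hsv=cv2.cvtColor(im["img"],cv2.COLOR_BGR2HSV); red=(hsv[...,1]>150)&((hsv[...,0]<8)|(hsv[...,0]>172))&(h>.09)&(abs(f[...,1])<.06)&(abs(f[...,0])<.09)
    q=h[red]; print(c,"grip h above plate top: max",(np.percentile(q,[2,50,97])-.0829).round(4),"y,s",np.median(f[red][:,1]).round(4),np.median(s[red]).round(4))
    for t in("pliers","loupe","dust_blower"):
        r=nets.trace(c,t)[:1]
        if r: print(t,r[0]["p"],np.nanmedian(P[r[0]["region"]],0).round(3))
cv2.imwrite("pics/final.png",np.hstack(A))
E
```

```text
time_s: 23.15
eef_pos: [0.4106, 0.1423, 0.0908]
orientation: [[0.998, 0.061, -0.002], [0.061, -0.998, -0.0], [-0.002, 0.0, -1.0]]
wrist_force: [-7.2, -1.0, 16.4]
grip_width: 0.02
grasp_force: 30.0
time_s: 23.35
eef_pos: [0.4105, 0.1423, 0.0909]
orientation: [[0.998, 0.061, -0.001], [0.061, -0.998, -0.0], [-0.001, 0.0, -1.0]]
wrist_force: [-4.8, -0.5, 8.1]
grip_width: 0.0195
grasp_force: 30.0
time_s: 23.75
eef_pos: [0.4117, 0.1425, 0.0903]
orientation: [[0.998, 0.061, 0.001], [0.061, -0.998, -0.0], [0.001, 0.0, -1.0]]
wrist_force: [0.4, -1.1, -0.7]
grip_width: 0.048
grasp_force: 0.0
time_s: 24.55
eef_pos: [0.4041, -0.0701, 0.2316]
orientation: [[0.998, 0.061, 0.003], [0.061, -0.998, -0.001], [0.002, 0.001, -1.0]]
wrist_force: [1.3, 0.2, 0.5]
grip_width: 0.0504
grasp_force: 0.0
time_s: 24.95
eef_pos: [0.4075, -0.1281, 0.2307]
orientation: [[0.998, 0.06, 0.0], [0.06, -0.998, 0.001], [0.0, -0.001, -1.0]]
wrist_force: [-0.2, 1.1, -0.1]
grip_width: 0.0501
grasp_force: 0.0
scene grip h above plate top: max [0.0123 0.0405 0.0473] y,s -0.0172 0.0162
pliers 0.58 [ 0.372 -0.005  0.007]
loupe 0.62 [ 0.432 -0.052  0.019]
dust_blower 0.95 [0.649 0.048 0.042]
top grip h above plate top: max [0.0129 0.045  0.048 ] y,s -0.0094 0.0221
pliers 0.79 [0.388 0.    0.008]
loupe 0.62 [ 0.434 -0.045  0.023]
dust_blower 0.89 [0.649 0.055 0.046]
```

View pics/final.png

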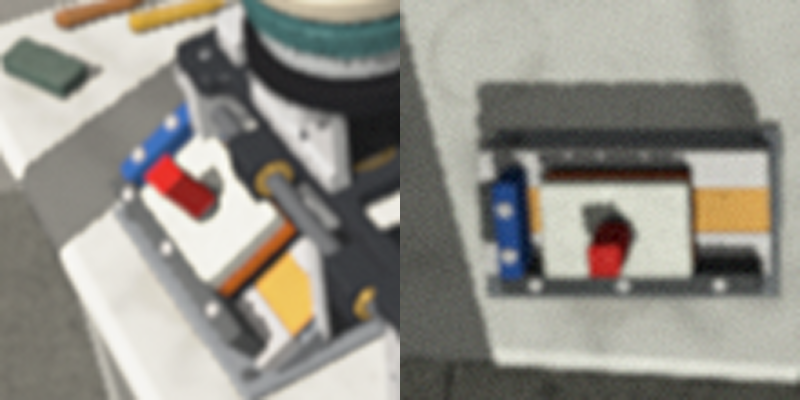

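The picture shows the red grip standing square to the plates, with its collar on the white plate (scene crop at 200,195; top crop at 615,240). The plates sit flat on the ledge, about 15 mm clear of the blue stop. The grip top measures about 46 mm above the top plate, as expected for a fully seated pin.

```bash
python3 -c "
from bench import ctrl
print(ctrl.sign_off())"
```

```text
the job is handed in; nothing more can be done
None
```

The job is handed in: the plates were squared to the stop, and the largest pin went through all three, found the bore about 15 mm from the stop, was pushed fully home and let go. The pliers, loupe and blower were left where they were, and the last reading before sign-off was about 25 s on the robot's clock.

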